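# Clamp the eraser in the sprung carving vise

## Task

Get the eraser ready for stamp carving in the little blue vise: pull the sprung jaw out by its orange tab to its stop, where it stays open by itself, and lay the eraser flat and lengthwise on the bed between the jaws, letting go of it there. Then ease the jaw in by its tab, not letting it snap shut, and let go once the eraser is clamped end to end and centred between the jaws; leave the glass jar and the tape roll where they stand.

Things in the scene. Friction and masses are not known exactly. Their poses are not given: they have to be found in the camera images.
- vise: Blue carving vise fixed to the table, 176 mm (x) by 68 mm (y). Origin: centre of its underside. Bed top 12 mm above the table. Fixed jaw at the +x end, 26 mm high, inner face at x = +55 mm. The dark moving jaw with the orange tab is pulled open towards -x: inner face at x = -3 mm shut, -47 mm fully out. Both jaws are 60 mm wide (y). End plate at x = -78 to -86 mm, 26 mm high.
- vise_bed (a point): Point on the top of the vise's bed, midway between the two jaws when the moving jaw is fully out (vise x = +4 mm). Axes as the vise's.
- jaw (a joint): Travel of the moving jaw in m: 0 shut, 0.044 fully out at its stop. An over-centre spring pushes it shut with about 8 N at 0 and 6 N at 0.016, falling to nothing at 0.036; beyond that the spring holds it out (3 N at the stop). Reads about 0.008 with the eraser clamped.
- jaw_tab (a point): Middle of the gripping part of the upright orange tab on the moving jaw, 63 mm above the table; moves with the jaw, axes as the vise's. Tab 12 mm thick (x), 40 mm wide (y), top 82 mm above the table; it joins the jaw 27 mm above the table. The jaw's inner face is 16 mm from this point towards +x. An eraser lying on the bed reaches 32 mm above the table.
- eraser_center (a point): Centre (10 mm above its underside) of the loose eraser in its red and green striped paper sleeve with a white end: 66 mm long (its y), 31 mm wide (its x), 20 mm high (z), 25 to 45 g. Starts lying flat on the table. (A similar eraser lies far off to the right by the ink bottle: not that one.)
- jar: Loose glass rinse jar, 65 mm across, 81 mm high; origin at the centre of its underside. A bystander.
- tape: Loose roll of masking tape lying flat, 103 mm across, 25 mm high; origin at the centre of its underside. A bystander.
Things that resemble listed ones, but are neither listed nor needed, are in the scene too. Several things look just like the part that bears eraser_center: the one meant starts nearest to the robot's base.

How it is judged:
By the outcome, as a careful person would: the job done as asked, in the order asked, and still so for the second after the job is handed in, with the robot touching nothing.
It also fails if it takes over 64 s, if anything falls off the work surface, if the arm or the gripper's body presses on something with over 40 N, if the wrist force passes 120 N, or if a joint passes its speed limit or range.

## Robot

A 6-joint arm with a two-finger parallel gripper is mounted at the origin on a cart in front of the work surface, level with it; the furniture and walls round the work are solid. World frame = base frame: x ahead of the robot, y to its left, z up, the work surface at z = 0. Lengths are in m, angles in rad, forces in N, time in s.
With the tool pointing down it reaches from about 0.35 to 0.775 m from the base axis. Payload 7.3 kg.
Tool frame: the origin (TCP) lies midway between the tips of the shut fingers; the grasp point (between the pads) lies 19 mm behind it; z points along the fingers, y is the line along which they close (so a half turn about z gives the same grasp; the last joint's range is limited). The gripper opens to 92 mm and grips with 3 to 60 N. Pads are 19 mm wide; open, the fingers measure 130 mm over their backs; the gripper's body (75 mm by 190 mm) begins 47 mm behind the grasp point.
Start: joints at [-1.369, 0.342, 1.524, -0, 1.275, -0.146], TCP at [0.179, -0.494, 0.227] pointing down, gripper open.
Joint ranges: [-2.53, 2.53], [-0.77, 2.02], [0.04, 2.7], [-1, 4.14], [0.28, 2.66], [-3.11, 3.11]. Speed limits (rad/s): [2.57, 2.57, 3.14, 3.14, 3.14, 3.14].

## Interface

Orientations are given as a rotation vector (axis times angle).
In Python, from station import manip gives the robot as it stands. The module is installed in compiled form; this text tells all that it offers.
- The arm moves only by the tool move_arm, never from a script. Its argument "deltas" is a list of rows, each a list of 6 numbers: the shift along the tool's x, y, z in m, then the turn, a rotation vector about the tool's x, y, z in rad. In form: [[tx, ty, tz, rx, ry, rz], ...]. A call has 1 to 8 rows; each row shifts and turns the commanded pose from where the row before left it, along the tool's axes as they then stand; what a row does not reach is not made up. A row lasts 1/8 s, in which the tool goes at most 62.5 mm and 10.7 degrees, less where a joint would pass 70% of its speed; a pose out of reach is approached as far as the arm can. A call is refused whole if a number of a shift passes 0.0625 or a number of a turn 0.188, either way. A call with a gripper value outside its range is refused whole. "hand" is the finger opening in m, from 0 to 0.0918, set as the call begins (left out, the last holds). The fingers move at their own pace and stop on an object; the grip force is fixed at half the most. Time passes only in rows, so rows that do not move let the fingers close. It gives the time, the measured TCP pose, the force, the opening and the grip force at its end, in the units of the state.
- manip.state(): the state, without advancing time (a new reading comes with each control period).
- manip.get_image(name): name is "scene" or "top" or "wrist"; returns a dict with "image" (384x512x3 uint8, red, green, blue), "depth" (384x512 float32, m along the optical axis (not along the pixel's ray), 0 where there is no reading), "fx", "fy", "cx", "cy" (pixels), "k1" (the pictures are not rectified: a ray, as slopes to the right and down, at radius r is drawn at 1 + k1 r^2 times it, then the intrinsics apply), "rvec" (rotation vector, rad) and "tvec" (3), from world to camera coordinates, as OpenCV has them; the wrist camera has in their place "T_tool_cam" (4x4, takes a point from camera to tool coordinates, whose origin is the TCP and whose axes are the flange's). Camera axes: x right, y down, z forward; pixel columns grow to the right and rows downward; lengths in m; the calibration is good to about 2 mm. A picture is of the moment at which its call begins: read the wrist's pose just before it.
- manip.sign_off(): hands the job in; it is judged then, once.
Trained networks look in a picture, given as the dict that the camera call returned (one of the last four; its "shot" number tells which), for a name from the list of things; names that differ only in an ending like _2 or _b are one class to them, and where a whole thing is asked for, a point or a joint stands for the part that bears it (a point fixed in the world has none). Each returns a list of dicts, best first, with "conf" (0 to 1); they miss things now and then, are a little off and sometimes report something else, mostly with a low value. They report only what shows in the picture. A call takes as long as a camera call. They do not tell look-alikes from the thing itself.
- manip.search_frame(picture, query): "pixel" ([row, column] in pixels, amid what is visible of it).
- manip.trace(picture, query): "mask" (384x512 bool, what is visible of it) and "pixel" ([row, column] in pixels, amid what is visible of it).
The state is a dict: "time_s": time; "q": joint angles; "dq": joint speeds; "effort": joint torques, N m; "tool_pos": TCP position; "eef_rot": TCP orientation; "wrist_force": force on the tool from outside, world axes, zero at the start; "moment": the same for the moment, N m; "width": finger opening in m; "finger_force": force on a finger pad.
Only numpy, scipy, OpenCV 4.12 (cv2) and the standard library are available. Lean on these libraries where they do the work, as an engineer would, in place of code of your own. Each camera call takes 0.05 s, during which the arm holds its last target. There are 200 camera calls.

## Working session

There is one attempt and no reset: what is moved stays moved. The work goes in short steps, Python scripts to look and compute and a tool call to move; the robot and the scene stay as the last step left them, time stands still between calls to the robot, and variables do not carry over. Pictures are saved under pics/ and viewed, at most 10 in all, crops included, and the job is handed in when it is done.

Besides the shell and the picture viewer there is one more tool, called after "Request:" in YAML: its name, and indented under it one key for each argument. move_arm: Moves the arm, as the interface text tells. Its arguments: {"type":"object","properties":{"deltas":{"type":"array"},"hand":{"type":"number"}},"required":["deltas"]}

```bash
mkdir -p pics; cat > h.py <<'E'
import numpy as np, cv2
from scipy.spatial.transform import Rotation as R
from station import manip
def cam2world(p, st=None):
    if 'rvec' in p:
        Rm=R.from_rotvec(np.ravel(p['rvec'])).as_matrix(); t=np.ravel(p['tvec'])
        return Rm.T, -Rm.T@t
    st=st or manip.state()
    T=np.array(p['T_tool_cam']); Rt=R.from_rotvec(st['eef_rot']).as_matrix()
    return Rt@T[:3,:3], Rt@T[:3,3]+np.array(st['tool_pos'])
def slopes(p,uv):
    uv=np.atleast_2d(uv).astype(float)
    d=np.c_[(uv[:,0]-p['cx'])/p['fx'],(uv[:,1]-p['cy'])/p['fy']]
    s=d.copy()
    for _ in range(20): s=d/(1+p['k1']*(s**2).sum(1,keepdims=True))
    return s
def cloud(p,mask,st=None):
    m=mask&(p['depth']>0); r,c=np.nonzero(m)
    s=slopes(p,np.c_[c,r]); z=p['depth'][r,c]
    A,o=cam2world(p,st); return (np.c_[s,np.ones(len(s))]*z[:,None])@A.T+o
def save(p,n): cv2.imwrite('pics/'+n+'.png',p['image'][:,:,::-1])
E
python3 - <<'E'
from h import *
for n in ['scene','top']:
    p=manip.get_image(n); save(p,n+'0')
    for q in ['vise','jaw_tab','eraser_center','jar','tape']:
        for d in manip.trace(p,q)[:5]:
            w=cloud(p,d['mask'])
            if len(w)<5: continue
            hi=w[w[:,2]>np.percentile(w[:,2],90)-.004]
            rr=cv2.minAreaRect(hi[:,:2].astype(np.float32)*1000)
            print(n,q,round(d['conf'],2),np.round(d['pixel']),'med',np.median(w,0).round(3),'z',np.percentile(w[:,2],[2,98]).round(3),'toprect',np.round(rr[0]),np.round(rr[1]),round(rr[2]))
E
cd pics; python3 -c "
import cv2,numpy as np
cv2.imwrite('both.png',np.hstack([cv2.imread('scene0.png')[:,:],cv2.imread('top0.png')])[:, :])
a=cv2.imread('both.png');cv2.imwrite('both.png',cv2.resize(np.vstack([a[:,:512],a[:,512:]]),(400*1,600)))"
```

```text
scene eraser_center 0.6 [244. 303.] med [ 0.585 -0.17   0.018] z [0.003 0.024] toprect [ 588. -167.] [32. 61.] 36
scene jar 0.46 [174. 286.] med [0.744 0.053 0.063] z [0.044 0.147] toprect [ 488. -159.] [692.  56.] 40
top vise 0.77 [213. 222.] med [0.562 0.149 0.013] z [0.007 0.08 ] toprect [566. 149.] [ 60. 163.] 74
top jaw_tab 0.74 [206. 226.] med [0.576 0.143 0.029] z [0.02  0.084] toprect [582. 144.] [39. 11.] 74
top eraser_center 0.85 [201. 335.] med [ 0.587 -0.16   0.018] z [0.001 0.023] toprect [ 587. -163.] [30. 63.] 32
top eraser_center 0.78 [187. 376.] med [ 0.628 -0.267  0.018] z [0.002 0.023] toprect [ 628. -268.] [31. 65.] 85
top jar 0.85 [153. 259.] med [0.725 0.049 0.049] z [-0.001  0.082] toprect [726.  48.] [56. 58.] 88
top tape 0.97 [247. 139.] med [0.481 0.344 0.023] z [0.002 0.027] toprect [481. 343.] [ 99. 100.] 33
```

View pics/top0.png

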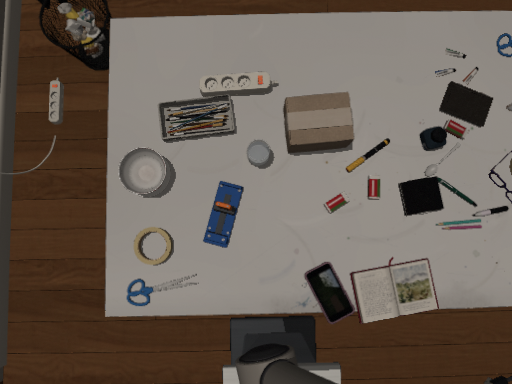

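View pics/scene0.png

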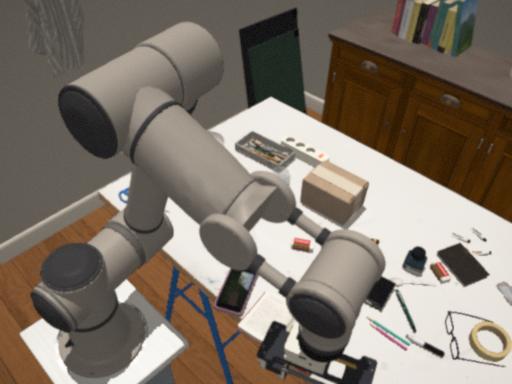

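The top view shows the eraser nearest the base at (col 335, row 203), and look-alikes at (374,187) and (455,129). The vise is at (222,213) with its tab towards the far end, the jar at (259,153) and the tape at (153,246). I'll zoom in on the vise and compute its frame.

```bash
python3 - <<'E'
from h import *
p=manip.get_image('top')
cv2.imwrite('pics/v1.png',cv2.resize(p['image'][165:265,185:285,::-1],(600,600),interpolation=cv2.INTER_CUBIC))
d=manip.trace(p,'vise')[0]; j=manip.trace(p,'jaw_tab')[0]; e=manip.trace(p,'eraser_center')[0]
w=cloud(p,d['mask']|j['mask']); b=w[:,:2][(w[:,2]>.005)]*1000
print('vise rect',cv2.minAreaRect(b.astype(np.float32)))
w=cloud(p,j['mask']);t=w[w[:,2]>.075];print('tab top',t.mean(0),cv2.minAreaRect(t[:,:2].astype(np.float32)*1000))
lo=w[w[:,2]<.04];print('jaw low',lo.mean(0),cv2.minAreaRect(lo[:,:2].astype(np.float32)*1000))
w=cloud(p,d['mask'])
for a,b_ in [(.008,.016),(.02,.032)]:
    s=w[(w[:,2]>a)&(w[:,2]<b_)];print(a,len(s),s.mean(0),np.ptp(s,axis=0))
w=cloud(p,e['mask']);t=w[w[:,2]>.014];print('er',e['pixel'],t.mean(0),cv2.minAreaRect(t[:,:2].astype(np.float32)*1000))
st=manip.state();print(st['tool_pos'],R.from_rotvec(st['eef_rot']).as_matrix().round(3),st['width'])
E
```

```text
Traceback (most recent call last):
IndexError: list index out of range
```

View pics/v1.png

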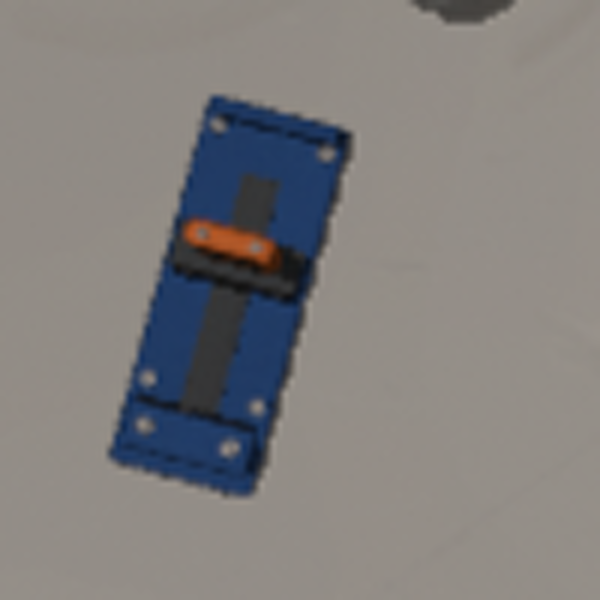

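The crop shows the fixed jaw at the near end (185,430), the thin end plate at the far end (280,120), and the orange tab at (230,243) on the shut jaw. So vise +x points towards the robot.

```bash
python3 - <<'E'
from h import *
def tr(p,q):
    for _ in range(3):
        r=manip.trace(p,q)
        if r: return r[0]
p=manip.get_image('top')
d=tr(p,'vise'); j=tr(p,'jaw_tab'); e=tr(p,'eraser_center')
if d:
    w=cloud(p,d['mask']); b=w[:,:2][(w[:,2]>.005)]*1000
    print('vise rect',cv2.minAreaRect(b.astype(np.float32)))
if j:
    w=cloud(p,j['mask']);t=w[w[:,2]>.075];print('tab top',t.mean(0),cv2.minAreaRect(t[:,:2].astype(np.float32)*1000))
if e:
    w=cloud(p,e['mask']);t=w[w[:,2]>.014];print('er',e['pixel'],t.mean(0),cv2.minAreaRect(t[:,:2].astype(np.float32)*1000))
# blue colour fit
hsv=cv2.cvtColor(p['image'],cv2.COLOR_RGB2HSV); m=(hsv[...,0]>100)&(hsv[...,0]<125)&(hsv[...,1]>110)
m[:170]=0;m[260:]=0;m[:,:190]=0;m[:,250:]=0
w=cloud(p,m);print('blue',len(w),cv2.minAreaRect(w[:,:2].astype(np.float32)*1000))
st=manip.state();print(st['tool_pos'],R.from_rotvec(st['eef_rot']).as_matrix().round(3),st['width'],p['depth'][213,222])
A,o=cam2world(p);print('cam',o)
wp=manip.get_image('wrist');print(np.array(wp['T_tool_cam']).round(3),wp['fx'])
E
```

```text
vise rect ((562.6983642578125, 150.01580810546875), (68.09555053710938, 173.83595275878906), 73.62114715576172)
tab top [0.58140461 0.14400855 0.080691  ] ((581.75, 144.4203643798828), (38.716678619384766, 11.93035888671875), 72.45431518554688)
er [185.8, 375.5] [ 0.62866738 -0.26753319  0.01844261] ((628.5805053710938, -267.8099060058594), (31.22052574157715, 65.77908325195312), 84.96698760986328)
blue 1032 ((563.7176513671875, 150.11917114257812), (67.01680755615234, 171.8232879638672), 73.60128021240234)
[ 0.17895604 -0.49358467  0.22677498] [[ 0.94   0.341  0.   ]
 [ 0.341 -0.94  -0.   ]
 [-0.     0.    -1.   ]] 0.09183912778794621 1.2036523
cam [0.47334912 0.05931617 1.2094902 ]
[[ 0.    -0.958 -0.286  0.076]
 [ 1.     0.     0.     0.001]
 [-0.    -0.286  0.958 -0.158]
 [ 0.     0.     0.     1.   ]] 267.19578969956734
```

```bash
cat >> h.py <<'E'
def plan(xyz,yaw,n,st=None):
    """rows in tool axes from present pose to tool-down pose with tool x at yaw (deg)"""
    st=manip.state(); p=np.array(st['tool_pos']); Ra=R.from_rotvec(st['eef_rot'])
    Rb=R.from_euler('z',yaw,degrees=True)*R.from_euler('x',180,degrees=True)
    rv=(Ra.inv()*Rb).as_rotvec()/n; out=[]; Rc=Ra
    step=(np.array(xyz)-p)/n
    for i in range(n):
        out.append(np.r_[Rc.inv().apply(step),rv].round(4).tolist()); Rc=Rc*R.from_rotvec(rv)
    for k in range(0,n,8): print(str(out[k:k+8]).replace('-0.0,','0,'))
E
python3 -c "
from h import *
plan([.581,.1445,.18],73.6,16)"
```

```text
[[0.0372, -0.0289, 0.0029, 0.0, 0.0, -0.0586], [0.0388, -0.0267, 0.0029, 0.0, 0.0, -0.0586], [0.0403, -0.0244, 0.0029, 0.0, 0.0, -0.0586], [0.0417, -0.022, 0.0029, 0.0, 0.0, -0.0586], [0.0429, -0.0195, 0.0029, 0.0, 0.0, -0.0586], [0.044, -0.017, 0.0029, 0.0, 0.0, -0.0586], [0.0449, -0.0144, 0.0029, 0.0, 0.0, -0.0586], [0.0457, -0.0117, 0.0029, 0.0, 0.0, -0.0586]]
[[0.0463, -0.009, 0.0029, 0.0, 0.0, -0.0586], [0.0467, -0.0063, 0.0029, 0.0, 0.0, -0.0586], [0.047, -0.0035, 0.0029, 0.0, 0.0, -0.0586], [0.0471, -0.0008, 0.0029, 0.0, 0.0, -0.0586], [0.0471, 0.002, 0.0029, 0.0, 0.0, -0.0586], [0.0469, 0.0047, 0.0029, 0.0, 0.0, -0.0586], [0.0465, 0.0075, 0.0029, 0.0, 0.0, -0.0586], [0.046, 0.0102, 0.0029, 0.0, 0.0, -0.0586]]
```

Request:
move_arm:
  deltas:
    - [0.0372, -0.0289, 0.003, 0, 0, -0.0586]
    - [0.0388, -0.0267, 0.003, 0, 0, -0.0586]
    - [0.0403, -0.0244, 0.003, 0, 0, -0.0586]
    - [0.0417, -0.022, 0.003, 0, 0, -0.0586]
    - [0.0429, -0.0195, 0.003, 0, 0, -0.0586]
    - [0.044, -0.017, 0.003, 0, 0, -0.0586]
    - [0.0449, -0.0144, 0.003, 0, 0, -0.0586]
    - [0.0457, -0.0117, 0.003, 0, 0, -0.0586]
  hand: 0.05

```text
time_s: 1.95
tool_pos: [0.3806, -0.1732, 0.2029]
eef_rot: [2.882, 1.25, 0.001]
wrist_force: [0.9, -0.0, -0.3]
width: 0.0501
finger_force: 0.0
```

Request:
move_arm:
  deltas:
    - [0.0463, -0.009, 0.003, 0, 0, -0.0586]
    - [0.0467, -0.0063, 0.003, 0, 0, -0.0586]
    - [0.047, -0.0035, 0.003, 0, 0, -0.0586]
    - [0.0471, -0.0008, 0.003, 0, 0, -0.0586]
    - [0.0471, 0.002, 0.003, 0, 0, -0.0586]
    - [0.0469, 0.0047, 0.003, 0, 0, -0.0586]
    - [0.0465, 0.0075, 0.003, 0, 0, -0.0586]
    - [0.046, 0.0102, 0.003, 0, 0, -0.0586]

```text
time_s: 2.95
tool_pos: [0.5815, 0.146, 0.1786]
eef_rot: [2.513, 1.885, 0.0]
wrist_force: [1.3, -0.6, -0.1]
width: 0.0503
finger_force: 0.0
```

Request:
move_arm:
  deltas:
    - [0, 0, 0, 0, 0, 0]

```text
time_s: 3.08
tool_pos: [0.5814, 0.1471, 0.1778]
eef_rot: [-2.511, -1.887, 0.0]
wrist_force: [-0.6, -0.9, -0.1]
width: 0.0504
finger_force: 0.0
```

```bash
cat > look.py <<'E'
from h import *
import sys
def look(name,qs):
    st=manip.state(); p=manip.get_image('wrist'); save(p,name)
    print('tcp',np.array(st['tool_pos']).round(4),'yaw',np.degrees(np.arctan2(*R.from_rotvec(st['eef_rot']).as_matrix()[[1,0],0])).round(1),'t',round(st['time_s'],2))
    for q in qs:
        for d in (manip.trace(p,q) or manip.trace(p,q))[:2]:
            w=cloud(p,d['mask'],st)
            if len(w)<20: continue
            zt=np.percentile(w[:,2],95); t=w[w[:,2]>zt-.005]
            rr=cv2.minAreaRect(t[:,:2].astype(np.float32)*1000)
            print(q,round(d['conf'],2),np.round(d['pixel']),'ztop',zt.round(4),'mean',t.mean(0).round(4),'rect',np.round(rr[0],1),np.round(rr[1],1),round(rr[2],1))
    return p,st
if __name__=='__main__': look(sys.argv[1],sys.argv[2:])
E
python3 look.py w1 jaw_tab vise
```

```text
tcp [0.5814 0.1471 0.1778] yaw 73.9 t 3.08
jaw_tab 0.85 [182. 255.] ztop 0.0825 mean [0.5805 0.1448 0.0813] rect [580.6 144. ] [38.3 10.9] 73.5
vise 0.62 [178. 242.] ztop 0.0797 mean [0.5809 0.1445 0.0811] rect [580.4 143.2] [40.1 11.3] 74.2
```

View pics/w1.png

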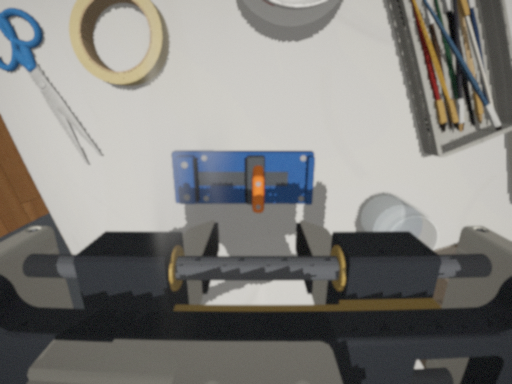

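The wrist view shows the tab at (258,188) between the fingers, with the jar off to the right at (395,220). I'll descend and grip.

Request:
move_arm:
  deltas:
    - [-0.003, 0, 0.023, 0, 0, 0.004]
    - [0, 0, 0.025, 0, 0, 0]
    - [0, 0, 0.025, 0, 0, 0]
    - [0, 0, 0.025, 0, 0, 0]
    - [0, 0, 0.022, 0, 0, 0]
    - [0, 0, 0.012, 0, 0, 0]
    - [0, 0, 0, 0, 0, 0]

```text
time_s: 4.1
tool_pos: [0.5794, 0.1409, 0.0464]
eef_rot: [-2.519, -1.876, 0.002]
wrist_force: [0.5, -0.4, -0.2]
width: 0.0501
finger_force: 0.0
```

Request:
move_arm:
  deltas:
    - [0, 0, 0, 0, 0, 0]
    - [0, 0, 0, 0, 0, 0]
    - [0, 0, 0, 0, 0, 0]
    - [0, 0, 0, 0, 0, 0]
  hand: 0.0

```text
time_s: 4.6
tool_pos: [0.58, 0.1418, 0.0469]
eef_rot: [2.518, 1.878, 0.001]
wrist_force: [0.3, 1.0, -0.5]
width: 0.0147
finger_force: 0.0
```

Request:
move_arm:
  deltas:
    - [0, 0, 0, 0, 0, 0]
    - [0, 0, 0, 0, 0, 0]

```text
time_s: 4.85
tool_pos: [0.5807, 0.1416, 0.047]
eef_rot: [2.517, 1.877, 0.002]
wrist_force: [4.1, -1.4, -0.2]
width: 0.0117
finger_force: 30.0
```

Request:
move_arm:
  deltas:
    - [0, 0.005, 0, 0, 0, 0]
    - [0, 0.006, 0, 0, 0, 0]
    - [0, 0.006, 0, 0, 0, 0]
    - [0, 0.006, 0, 0, 0, 0]
    - [0, 0.006, 0, 0, 0, 0]
    - [0, 0.006, 0, 0, 0, 0]
    - [0, 0.005, 0, 0, 0, 0]
    - [0, 0.004, 0, 0, 0, 0]

```text
time_s: 5.85
tool_pos: [0.6231, 0.1292, 0.047]
eef_rot: [2.518, 1.877, 0.002]
wrist_force: [-4.9, 4.2, 4.5]
width: 0.0116
finger_force: 30.0
```

Request:
move_arm:
  deltas:
    - [0, 0.001, 0, 0, 0, 0]
    - [0, 0, 0, 0, 0, 0]

```text
time_s: 6.1
tool_pos: [0.623, 0.1292, 0.0469]
eef_rot: [-2.518, -1.878, -0.0]
wrist_force: [-1.6, 2.8, 5.1]
width: 0.012
finger_force: 30.0
```

Request:
move_arm:
  deltas:
    - [0, 0, 0, 0, 0, 0]
    - [0, 0, 0, 0, 0, 0]
    - [0, 0, 0, 0, 0, 0]
  hand: 0.05

```text
time_s: 6.48
tool_pos: [0.6228, 0.1286, 0.0463]
eef_rot: [-2.519, -1.877, 0.001]
wrist_force: [-0.0, -0.8, 0.0]
width: 0.0372
finger_force: 0.0
```

Request:
move_arm:
  deltas:
    - [0, 0, -0.02, 0, 0, 0]
    - [0, 0, -0.03, 0, 0, 0]
    - [0, 0, -0.035, 0, 0, 0]
    - [0, 0, -0.035, 0, 0, 0]
    - [0, 0, -0.01, 0, 0, 0]
    - [0, 0, 0, 0, 0, 0]

```text
time_s: 7.22
tool_pos: [0.6229, 0.1288, 0.1764]
eef_rot: [2.518, 1.878, 0.0]
wrist_force: [-1.0, 0.6, -0.3]
width: 0.0502
finger_force: 0.0
```

```bash
python3 look.py w2 jaw_tab; python3 -c "
from h import *
plan([.587,-.163,.16],122,8)"
```

```text
tcp [0.6229 0.1288 0.1764] yaw 73.4 t 7.22
jaw_tab 0.68 [176. 259.] ztop 0.0825 mean [0.623  0.1318 0.0812] rect [622.7 130.6] [39.6 11.1] 73.6
[[-0.0362, 0.0062, 0.0019, -0.0004, 0, -0.106], [-0.0367, 0.0023, 0.0019, -0.0004, 0, -0.106], [-0.0367, -0.0016, 0.0019, -0.0004, 0, -0.106], [-0.0363, -0.0054, 0.0019, -0.0004, 0, -0.106], [-0.0355, -0.0092, 0.0019, -0.0004, 0, -0.106], [-0.0344, -0.013, 0.0019, -0.0004, 0, -0.106], [-0.0328, -0.0165, 0.0019, -0.0004, 0, -0.106], [-0.0309, -0.0199, 0.0019, -0.0004, 0, -0.106]]
```

The jaw stays out at its stop (the tab moved 44 mm). Next, the eraser.

Request:
move_arm:
  deltas:
    - [-0.0362, 0.0062, 0.002, 0, 0, -0.106]
    - [-0.0367, 0.0023, 0.002, 0, 0, -0.106]
    - [-0.0367, -0.0016, 0.002, 0, 0, -0.106]
    - [-0.0363, -0.0054, 0.002, 0, 0, -0.106]
    - [-0.0355, -0.0092, 0.002, 0, 0, -0.106]
    - [-0.0344, -0.013, 0.002, 0, 0, -0.106]
    - [-0.0328, -0.0165, 0.002, 0, 0, -0.106]
    - [-0.0309, -0.0199, 0.002, 0, 0, -0.106]
  hand: 0.06

```text
time_s: 8.32
tool_pos: [0.5869, -0.1637, 0.1588]
eef_rot: [-1.517, -2.748, 0.001]
wrist_force: [0.5, -0.5, -0.3]
width: 0.0601
finger_force: 0.0
```

Request:
move_arm:
  deltas:
    - [0, 0, 0, 0, 0, 0]

```text
time_s: 8.45
tool_pos: [0.5867, -0.1651, 0.1587]
eef_rot: [-1.526, -2.743, 0.001]
wrist_force: [-0.0, 0.9, 0.7]
width: 0.0597
finger_force: 0.0
```

```bash
python3 look.py w3 eraser_center
```

```text
tcp [ 0.5867 -0.1651  0.1587] yaw 121.8 t 8.45
eraser_center 0.83 [251. 231.] ztop 0.0205 mean [ 0.612  -0.2602  0.0277] rect [ 590.9 -228.2] [ 49.3 171.2] 35.6
eraser_center 0.74 [ 85. 478.] ztop 0.0794 mean [0.7078 0.0323 0.0787] rect [711.7  35. ] [23.3 56.4] 42.2
```

View pics/w3.png

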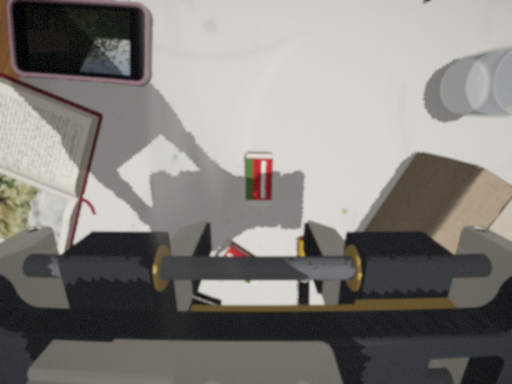

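The wrist view shows the right eraser at (259,176), white end up. The network instead reported the look-alike at (231,251) and the jar. I'll measure by height within a window around (259,176).

```bash
cat > er.py <<'E'
from h import *
st=manip.state(); p=manip.get_image('wrist')
m=np.zeros((384,512),bool); m[140:215,230:290]=1
w=cloud(p,m,st); t=w[(w[:,2]>.014)&(w[:,2]<.03)]
print(np.array(st['tool_pos']).round(4),len(t),t.mean(0).round(4),cv2.minAreaRect(t[:,:2].astype(np.float32)*1000))
E
python3 er.py
```

```text
[ 0.5872 -0.1625  0.1593] 1447 [ 0.5865 -0.1643  0.0195] ((587.111083984375, -165.7547149658203), (30.712203979492188, 66.41973876953125), 30.683351516723633)
```

Request:
move_arm:
  deltas:
    - [-0.001, -0.001, 0.028, 0, 0, 0.019]
    - [0, 0, 0.03, 0, 0, 0]
    - [0, 0, 0.03, 0, 0, 0]
    - [0, 0, 0.03, 0, 0, 0]
    - [0, 0, 0.022, 0, 0, 0]
    - [0, 0, 0.01, 0, 0, 0]
    - [0, 0, 0.004, 0, 0, 0]
    - [0, 0, 0, 0, 0, 0]

```text
time_s: 9.6
tool_pos: [0.5879, -0.1641, 0.0072]
eef_rot: [1.548, 2.733, 0.0]
wrist_force: [0.5, -1.0, 0.0]
width: 0.0602
finger_force: 0.0
```

Request:
move_arm:
  deltas:
    - [0, 0, 0, 0, 0, 0]
    - [0, 0, 0, 0, 0, 0]
    - [0, 0, 0, 0, 0, 0]
    - [0, 0, 0, 0, 0, 0]
    - [0, 0, 0, 0, 0, 0]
  hand: 0.02

```text
time_s: 10.22
tool_pos: [0.5876, -0.1644, 0.0069]
eef_rot: [1.549, 2.733, -0.0]
wrist_force: [-1.0, 0.1, 2.4]
width: 0.03
finger_force: 30.0
```

Request:
move_arm:
  deltas:
    - [0, 0, -0.015, 0, 0, 0]
    - [0, 0, -0.03, 0, 0, 0]
    - [0, 0, -0.035, 0, 0, 0]
    - [0, 0, -0.035, 0, 0, 0]
    - [0, 0, -0.015, 0, 0, 0]
    - [0, 0, 0, 0, 0, 0]

```text
time_s: 10.98
tool_pos: [0.5879, -0.1644, 0.1377]
eef_rot: [1.548, 2.731, 0.0]
wrist_force: [-0.3, 0.5, -0.2]
width: 0.0294
finger_force: 30.0
```

```bash
python3 -c "
from h import *
plan([.557,.1512,.135],163.6,8);print(manip.state()['width'])"
```

```text
[[0.0358, 0.017, 0.0003, 0.0001, 0.0003, -0.0931], [0.0341, 0.0202, 0.0003, 0.0001, 0.0003, -0.0931], [0.0321, 0.0233, 0.0003, 0.0001, 0.0003, -0.0931], [0.0298, 0.0262, 0.0003, 0.0001, 0.0003, -0.0931], [0.0272, 0.0288, 0.0003, 0.0001, 0.0003, -0.0931], [0.0244, 0.0312, 0.0003, 0.0001, 0.0003, -0.0931], [0.0214, 0.0334, 0.0003, 0.0001, 0.0003, -0.0931], [0.0182, 0.0352, 0.0003, 0.0001, 0.0003, -0.0931]]
0.02937564880192547
```

Request:
move_arm:
  deltas:
    - [0.0358, 0.017, 0, 0, 0, -0.0931]
    - [0.0341, 0.0202, 0, 0, 0, -0.0931]
    - [0.0321, 0.0233, 0, 0, 0, -0.0931]
    - [0.0298, 0.0262, 0, 0, 0, -0.0931]
    - [0.0272, 0.0288, 0, 0, 0, -0.0931]
    - [0.0244, 0.0312, 0, 0, 0, -0.0931]
    - [0.0214, 0.0334, 0, 0, 0, -0.0931]
    - [0.0182, 0.0352, 0, 0, 0, -0.0931]

```text
time_s: 11.98
tool_pos: [0.5554, 0.1525, 0.1347]
eef_rot: [-0.443, -3.107, 0.002]
wrist_force: [0.1, 0.4, -0.3]
width: 0.0297
finger_force: 30.0
```

Request:
move_arm:
  deltas:
    - [0, 0, 0, 0, 0, 0]
    - [0, 0, 0, 0, 0, 0]

```text
time_s: 12.22
tool_pos: [0.556, 0.151, 0.1354]
eef_rot: [-0.449, -3.107, 0.002]
wrist_force: [-0.0, -0.3, -0.5]
width: 0.0298
finger_force: 30.0
```

```bash
python3 - <<'E'
from look import *
p,st=look('w4',['jaw_tab'])
# blue pixels (fixed jaw top, bed) in vise frame by estimate
hsv=cv2.cvtColor(p['image'],cv2.COLOR_RGB2HSV); m=(hsv[...,0]>100)&(hsv[...,0]<125)&(hsv[...,1]>110)
w=cloud(p,m,st); c=np.array([.5625,.1497]); u=np.array([-.959,.2835]); v=np.array([-.2835,-.959])
x=(w[:,:2]-c)@u*1000; y=(w[:,:2]-c)@v*1000
k=(abs(x)<110)&(abs(y)<60)
f=k&(w[:,2]>.022)&(w[:,2]<.03)&(x>20)
b=k&(w[:,2]>.006)&(w[:,2]<.016)
for n,s in (('fixed',f),('bed',b)):
    print(n,s.sum(),np.percentile(x[s],[1,50,99]).round(1),np.percentile(y[s],[1,50,99]).round(1),np.median(w[s,2]).round(4))
E
```

```text
tcp [0.556  0.151  0.1354] yaw 163.6 t 12.22
fixed 1169 [54.4 67.1 77.7] [-27.6  -0.2  29.1] 0.0256
bed 2213 [-19.4  34.   86.2] [-30.9  -8.9  31.8] 0.0119
```

View pics/w4.png

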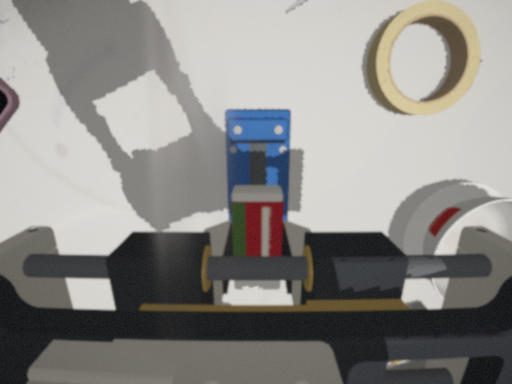

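The wrist view shows the held eraser at (258,220), lined up with the vise and its fixed jaw at (258,130). My vise frame agrees with this to within 1 mm. I'll lower it.

Request:
move_arm:
  deltas:
    - [0, 0, 0.02, 0, 0, 0]
    - [0, 0, 0.03, 0, 0, 0]
    - [0, 0, 0.028, 0, 0, 0]
    - [0, 0, 0.018, 0, 0, 0]
    - [0, 0, 0.01, 0, 0, 0]
    - [0, 0, 0.006, 0, 0, 0]
    - [0, 0, 0.003, 0, 0, 0]
    - [0, 0, 0, 0, 0, 0]

```text
time_s: 13.38
tool_pos: [0.5569, 0.1514, 0.022]
eef_rot: [0.448, 3.109, 0.0]
wrist_force: [-0.5, -0.7, -0.9]
width: 0.0297
finger_force: 30.0
```

Request:
move_arm:
  deltas:
    - [0, 0, 0, 0, 0, 0]

```text
time_s: 13.5
tool_pos: [0.5569, 0.1514, 0.0222]
eef_rot: [0.448, 3.109, 0.0]
wrist_force: [-0.3, -0.6, 0.2]
width: 0.0295
finger_force: 30.0
```

Request:
move_arm:
  deltas:
    - [0, 0, 0.001, 0, 0, 0]
    - [0, 0, 0.001, 0, 0, 0]
    - [0, 0, 0.001, 0, 0, 0]
    - [0, 0, 0, 0, 0, 0]

```text
time_s: 14.0
tool_pos: [0.5567, 0.1514, 0.019]
eef_rot: [0.448, 3.109, -0.0]
wrist_force: [-0.9, -0.6, 2.8]
width: 0.0299
finger_force: 30.0
```

Light contact with the bed, so I'll release and retreat.

Request:
move_arm:
  deltas:
    - [0, 0, 0, 0, 0, 0]
    - [0, 0, 0, 0, 0, 0]
    - [0, 0, 0, 0, 0, 0]
  hand: 0.055

```text
time_s: 14.38
tool_pos: [0.5566, 0.1513, 0.0186]
eef_rot: [-0.448, -3.109, 0.0]
wrist_force: [0.0, 0.6, 0.8]
width: 0.0536
finger_force: 0.0
```

Request:
move_arm:
  deltas:
    - [0, 0, -0.015, 0, 0, 0]
    - [0, 0, -0.03, 0, 0, 0]
    - [0, 0, -0.035, 0, 0, 0]
    - [0, 0, -0.04, 0, 0, 0]
    - [0, 0, -0.035, 0, 0, 0]
    - [0, 0, -0.01, 0, 0, 0]
    - [0, 0, 0, 0, 0, 0]

```text
time_s: 15.25
tool_pos: [0.5566, 0.1514, 0.1841]
eef_rot: [0.448, 3.109, 0.0]
wrist_force: [-0.5, 0.2, -0.5]
width: 0.055
finger_force: 0.0
```

```bash
python3 - <<'E'
from look import *
p,st=look('w5',['eraser_center','jaw_tab'])
plan([.6227,.1312,.16],73.6,10)
E
```

```text
tcp [0.5566 0.1514 0.1841] yaw 163.6 t 15.25
eraser_center 0.65 [176. 255.] ztop 0.0328 mean [0.5549 0.1503 0.0315] rect [556.2 150. ] [30.5 64.8] 73.4
jaw_tab 0.72 [231. 258.] ztop 0.0818 mean [0.6206 0.1313 0.0807] rect [620.9 130.9] [38.7 11. ] 73.0
[[-0.007, 0, 0.0022, -0.0003, -0.0001, 0.1571], [-0.0069, 0.0011, 0.0022, -0.0003, -0.0001, 0.1571], [-0.0067, 0.0021, 0.0022, -0.0003, -0.0001, 0.1571], [-0.0062, 0.0031, 0.0022, -0.0003, -0.0001, 0.1571], [-0.0057, 0.0041, 0.0022, -0.0003, -0.0001, 0.1571], [-0.005, 0.0049, 0.0022, -0.0003, -0.0001, 0.1571], [-0.0041, 0.0056, 0.0022, -0.0003, -0.0001, 0.1571], [-0.0032, 0.0062, 0.0022, -0.0003, -0.0001, 0.1571]]
[[-0.0022, 0.0066, 0.0022, -0.0003, -0.0001, 0.1571], [-0.0011, 0.0069, 0.0022, -0.0003, -0.0001, 0.1571]]
```

View pics/w5.png

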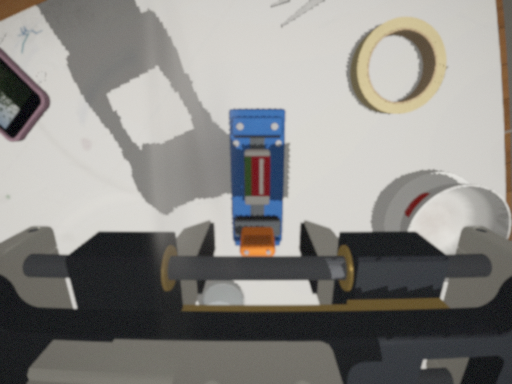

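The eraser lies flat and aligned on the bed at (257,177), with the jaw still open at (258,240). Back to the tab.

Request:
move_arm:
  deltas:
    - [-0.007, 0, 0.002, 0, 0, 0.157]
    - [-0.0069, 0.0011, 0.002, 0, 0, 0.157]
    - [-0.0067, 0.0021, 0.002, 0, 0, 0.157]
    - [-0.0062, 0.0031, 0.002, 0, 0, 0.157]
    - [-0.0057, 0.0041, 0.002, 0, 0, 0.157]
    - [-0.005, 0.0049, 0.002, 0, 0, 0.157]
    - [-0.0041, 0.0056, 0.002, 0, 0, 0.157]
    - [-0.0032, 0.0062, 0.002, 0, 0, 0.157]
  hand: 0.045

```text
time_s: 16.4
tool_pos: [0.6097, 0.1352, 0.1659]
eef_rot: [-2.194, -2.246, 0.004]
wrist_force: [0.0, 0.1, -0.1]
width: 0.0447
finger_force: 0.0
```

Request:
move_arm:
  deltas:
    - [-0.0022, 0.0066, 0.002, 0, 0, 0.157]
    - [-0.0011, 0.0069, 0.002, 0, 0, 0.157]
    - [0, 0, 0, 0, 0, 0]
    - [0, 0, 0, 0, 0, 0]

```text
time_s: 16.9
tool_pos: [0.623, 0.1314, 0.1629]
eef_rot: [-2.511, -1.886, 0.002]
wrist_force: [-0.2, -1.1, -1.0]
width: 0.0449
finger_force: 0.0
```

```bash
python3 look.py w6 jaw_tab; python3 -c "
from h import *
plan([.6225,.1312,.046],73.6,6)"
```

```text
tcp [0.623  0.1314 0.1629] yaw 73.8 t 16.9
jaw_tab 0.8 [181. 258.] ztop 0.0824 mean [0.623  0.1325 0.0811] rect [622.7 131.8] [38.  11.5] 74.2
jaw_tab 0.6 [174. 226.] ztop 0.0809 mean [0.623  0.1323 0.0811] rect [622.5 131.4] [39.  11.5] 74.2
[[-0.0001, -0.0001, 0.0196, -0.0001, 0.0, 0.0004], [-0.0001, -0.0001, 0.0196, -0.0001, 0.0, 0.0004], [-0.0001, -0.0001, 0.0196, -0.0001, 0.0, 0.0004], [-0.0001, -0.0001, 0.0196, -0.0001, 0.0, 0.0004], [-0.0001, -0.0001, 0.0196, -0.0001, 0.0, 0.0004], [-0.0001, -0.0001, 0.0196, -0.0001, 0.0, 0.0004]]
```

Request:
move_arm:
  deltas:
    - [0, 0, 0.02, 0, 0, 0.003]
    - [0, 0, 0.025, 0, 0, 0]
    - [0, 0, 0.025, 0, 0, 0]
    - [0, 0, 0.025, 0, 0, 0]
    - [0, 0, 0.015, 0, 0, 0]
    - [0, 0, 0.006, 0, 0, 0]
    - [0, 0, 0, 0, 0, 0]

```text
time_s: 17.88
tool_pos: [0.6237, 0.1314, 0.0479]
eef_rot: [2.517, 1.879, 0.0]
wrist_force: [-0.3, -0.0, 0.6]
width: 0.0453
finger_force: 0.0
```

Request:
move_arm:
  deltas:
    - [0, 0, 0, 0, 0, 0]
    - [0, 0, 0, 0, 0, 0]
    - [0, 0, 0, 0, 0, 0]
    - [0, 0, 0, 0, 0, 0]
    - [0, 0, 0, 0, 0, 0]
    - [0, 0, 0, 0, 0, 0]
  hand: 0.0

```text
time_s: 18.62
tool_pos: [0.6236, 0.1314, 0.0479]
eef_rot: [2.517, 1.879, 0.0]
wrist_force: [-0.6, 1.2, 1.4]
width: 0.012
finger_force: 30.0
```

Request:
move_arm:
  deltas:
    - [0, -0.002, 0, 0, 0, 0]
    - [0, -0.003, 0, 0, 0, 0]
    - [0, -0.003, 0, 0, 0, 0]
    - [0, -0.003, 0, 0, 0, 0]
    - [0, -0.003, 0, 0, 0, 0]
    - [0, -0.003, 0, 0, 0, 0]
    - [0, -0.002, 0, 0, 0, 0]
    - [0, -0.001, 0, 0, 0, 0]

```text
time_s: 19.62
tool_pos: [0.603, 0.1373, 0.0479]
eef_rot: [-2.516, -1.879, 0.003]
wrist_force: [-4.0, -0.8, 7.6]
width: 0.0117
finger_force: 30.0
```

Request:
move_arm:
  deltas:
    - [0, -0.001, 0, 0, 0, 0]
    - [0, -0.002, 0, 0, 0, 0]
    - [0, -0.002, 0, 0, 0, 0]
    - [0, -0.002, 0, 0, 0, 0]
    - [0, -0.002, 0, 0, 0, 0]
    - [0, -0.002, 0, 0, 0, 0]
    - [0, -0.001, 0, 0, 0, 0]
    - [0, 0, 0, 0, 0, 0]

```text
time_s: 20.62
tool_pos: [0.5908, 0.1409, 0.0479]
eef_rot: [-2.516, -1.878, 0.005]
wrist_force: [-6.3, 0.7, 8.9]
width: 0.012
finger_force: 30.0
```

Request:
move_arm:
  deltas:
    - [0, -0.0005, 0, 0, 0, 0]
    - [0, -0.0005, 0, 0, 0, 0]
    - [0, -0.0005, 0, 0, 0, 0]
    - [0, -0.0005, 0, 0, 0, 0]
    - [0, 0, 0, 0, 0, 0]
    - [0, 0, 0, 0, 0, 0]

```text
time_s: 21.38
tool_pos: [0.589, 0.1414, 0.0479]
eef_rot: [-2.516, -1.878, 0.004]
wrist_force: [-7.3, 1.3, 9.5]
width: 0.0122
finger_force: 30.0
```

Request:
move_arm:
  deltas:
    - [0, -0.0005, 0, 0, 0, 0]
    - [0, -0.0005, 0, 0, 0, 0]
    - [0, 0, 0, 0, 0, 0]
    - [0, 0, 0, 0, 0, 0]

```text
time_s: 21.88
tool_pos: [0.5891, 0.1414, 0.0479]
eef_rot: [-2.517, -1.879, 0.002]
wrist_force: [-2.6, -0.7, 6.5]
width: 0.0116
finger_force: 30.0
```

Request:
move_arm:
  deltas:
    - [0, -0.0005, 0, 0, 0, 0]
    - [0, 0, 0, 0, 0, 0]
    - [0, 0, 0, 0, 0, 0]

```text
time_s: 22.25
tool_pos: [0.5891, 0.1414, 0.0479]
eef_rot: [-2.518, -1.879, 0.001]
wrist_force: [-0.8, -1.6, 5.7]
width: 0.0117
finger_force: 30.0
```

```bash
python3 look.py w7 jaw_tab eraser_center
```

```text
tcp [0.5891 0.1414 0.0479] yaw 73.5 t 22.25
jaw_tab 0.81 [212. 257.] ztop 0.0822 mean [0.5905 0.1481 0.081 ] rect [588.8 142.4] [38.6 11.2] 74.1
eraser_center 0.93 [214. 185.] ztop 0.0324 mean [0.5419 0.1611 0.0316] rect [541.  163.8] [69.8 40.3] 4.8
```

View pics/w7.png

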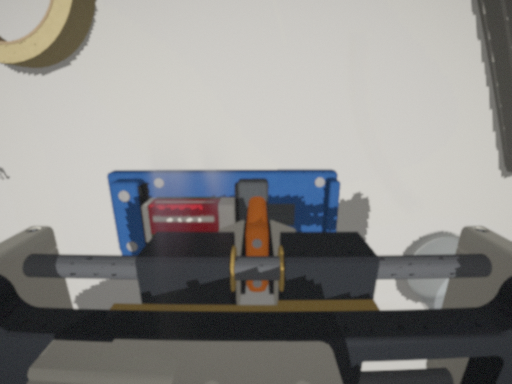

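The eraser at (185,215) is held between the fixed jaw and the moving jaw. The spring force has passed to the eraser, so I'll let go.

Request:
move_arm:
  deltas:
    - [0, 0, 0, 0, 0, 0]
    - [0, 0, 0, 0, 0, 0]
    - [0, 0, 0, 0, 0, 0]
  hand: 0.04

```text
time_s: 22.78
tool_pos: [0.5892, 0.1415, 0.0473]
eef_rot: [-2.518, -1.879, 0.001]
wrist_force: [-0.1, 0.3, 0.5]
width: 0.0369
finger_force: 0.0
```

Request:
move_arm:
  deltas:
    - [0, 0, -0.015, 0, 0, 0]
    - [0, 0, -0.025, 0, 0, 0]
    - [0, 0, -0.035, 0, 0, 0]
    - [0, 0, -0.04, 0, 0, 0]
    - [0, 0, -0.035, 0, 0, 0]
    - [0, 0, -0.01, 0, 0, 0]
    - [0, 0, 0, 0, 0, 0]

```text
time_s: 23.65
tool_pos: [0.5895, 0.1414, 0.208]
eef_rot: [2.517, 1.878, 0.001]
wrist_force: [-0.4, -0.0, 0.1]
width: 0.0403
finger_force: 0.0
```

```bash
python3 - <<'E'
from look import *
p,st=look('w8',['jaw_tab','eraser_center'])
p=manip.get_image('top')
for q in ['jar','tape']:
    for d in manip.trace(p,q)[:1]:
        w=cloud(p,d['mask']);print(q,np.median(w,0).round(3))
E
```

```text
tcp [0.5895 0.1414 0.208 ] yaw 73.5 t 23.65
jaw_tab 0.59 [174. 256.] ztop 0.0827 mean [0.5884 0.1419 0.0812] rect [588.2 141.5] [38.5 11.3] 73.6
eraser_center 0.85 [173. 215.] ztop 0.0327 mean [0.5416 0.1544 0.0315] rect [541.2 154. ] [30.8 64.2] 73.7
eraser_center 0.47 [171. 254.] ztop 0.0827 mean [0.5884 0.1421 0.0812] rect [588.3 141.5] [38.5 11.3] 73.3
jar [0.726 0.05  0.05 ]
tape [0.483 0.359 0.023]
```

View pics/w8.png

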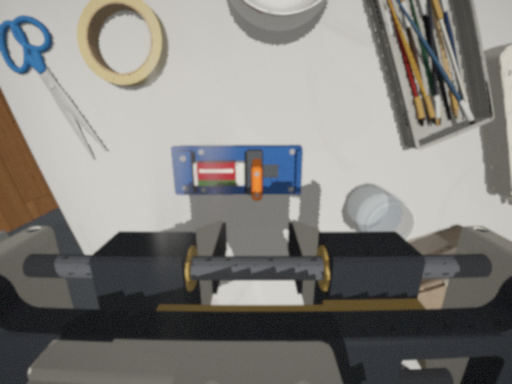

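The eraser is clamped at (215,173) between the jaws, about 1.5 mm off centre, and the jaw reads about 8 mm. The jar and tape are undisturbed and the gripper is clear.

```bash
python3 -c "
from station import manip
print(manip.sign_off())"
```

```text
the job is handed in; nothing more can be done
None
```

The eraser is clamped end to end in the vise, about 1.5 mm off centre across the jaws. The jaw was eased in by its tab and released, the arm never went near the jar or tape, and the job is handed in at about 24 s.

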